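Sort the bar tools back into their places on the verandah trolley

TASK

Put away the handful of bar things left scattered on the drinks trolley: lay the corkscrew and the bottle opener flat, next to each other, on the floor of the dark wooden tray, stand both bottle stoppers on their caps in the round steel dish, and stand the jigger, wide cup down, on the square rubber bar mat. Leave the two smoky glasses among them standing where they are.

Things in the scene. Friction and masses are not known exactly. Their poses are not given: they have to be found in the camera images.
- jigger: double-cone steel jigger standing on its wide cup, mouth down, 85 mm tall, about 120 g. Origin: centre of the underside, z up. Wide cup at the bottom 47 mm across, waist 22 mm across at 48 mm height, narrow cup on top 39 mm across (nearly straight-sided from 67 to 85 mm height: grip it there).
- corkscrew: folded waiter's corkscrew lying flat, dark wood handle with steel ends, steel lever and worm folded alongside; 114 mm long (x), 27 mm wide (y), 14 mm thick (z), about 90 g. Origin: centre of the underside. Grip across the 27 mm width at the origin.
- bottle_opener: bottle opener lying flat: dark wooden handle and a flat steel open loop; 120 mm long along x. Handle 24 mm wide (y), 16 mm thick, from x = -66 to +8 mm, steel collar to +15 mm, steel loop (6 mm thick, up to 38 mm wide) to +54 mm; about 75 g. Origin: on the underside, on the long axis. It balances about 8 mm behind the origin (x = -8 mm): grip across the handle there.
- stopper_a: bottle stopper standing upside down on its cap: polished steel cap 34 mm across and 14 mm thick at the bottom, black rubber-covered plug 22 mm across rising from it to 52 mm height; about 60 g. Origin: centre of the underside, z up. Grip the plug. Alike with stopper_b.
- stopper_b: bottle stopper, same as stopper_a.
- tool_tray: dark wooden open tray, fixed, home of the corkscrew and the bottle opener. Origin: centre of the underside. Outside 156 mm (x) by 172 mm (y, the longer side) by 22 mm high; walls and floor 6 mm thick, so inside 144 by 160 mm with the floor 6 mm above the origin. The tools lie well along its y, 30 mm either side of the middle.
- stopper_dish: round steel dish, fixed, home of both stoppers: 132 mm across the rim, 20 mm high, flat floor 4 mm above the origin and about 119 mm across, wall 2.5 mm. Origin: centre of the underside. There is room for the two stoppers 54 mm apart.
- bar_mat: square black rubber bar mat with round nubs, fixed, home of the jigger: 134 by 134 mm, top of the nubs 10 mm above the origin. Origin: centre of the underside.
- glass_a: smoky grey stemless glass, a bystander beyond the trays: 98 mm tall, 80 mm across at its widest. Origin: centre of the underside.
- glass_b: smoky grey stemless glass, a bystander beyond the trays, same as glass_a.
There are look-alikes about, which are no part of the job. Leave any orange or red look-alike of the corkscrew alone.

How it is judged:
By the outcome, as a careful person would: the job done as asked, in the order asked, and still so for the second after the job is handed in, with the robot touching nothing.
It also fails if it takes over 128 s, if anything falls off the work surface, if the arm or the gripper's body presses on something with over 40 N, if the wrist force passes 120 N, or if a joint passes its speed limit or range.

ROBOT

A 7-joint arm with a two-finger parallel gripper is mounted at the origin on the work surface. World frame = base frame: x ahead of the robot, y to its left, z up, the work surface at z = 0. Lengths are in m, angles in degrees, forces in N, time in s.
With the tool pointing down it reaches from about 0.425 to 0.825 m from the base axis. Payload 3.6 kg.
Tool frame: the origin (TCP) lies midway between the tips of the shut fingers; the grasp point (between the pads) lies bot.pinch_z behind it (bot.pinch_z is the distance from the TCP to the grasp point, in m); x points along the fingers, z is the direction in which the jaws open and shut, and the axes are right-handed (so a half turn about x gives the same grasp; the last joint's range is limited). The gripper opens to 85 mm and grips with 20 to 120 N. Pads are 22 mm wide; open, the fingers measure 114 mm over their backs; the gripper's body (76 mm by 85 mm) begins 54 mm behind the grasp point. The pads swing forward as they close: fully open they stand 13 mm farther back than shut.
Start: joints at [71.648, 35.231, -0.722, 81.555, 0.464, 63.22, -2.315], TCP at [0.188, -0.622, 0.231] pointing down, gripper open.
Joint ranges: [-178.69, 178.69], [-17.37, 117.87], [-77.05, 75.6], [15.02, 138.74], [-78.02, 258.01], [0.78, 113.62], [-162.83, 162.83]. Speed limits (degrees/s): [159.86, 159.86, 180, 180, 180, 180, 180].

INTERFACE

Orientations are given as [roll, pitch, yaw] about the fixed x, y, z axes, in that order (R = Rz(yaw) Ry(pitch) Rx(roll)).
In Python, from workcell import bot gives the robot as it stands.
- The arm moves only by the tool servo_tool, never from a script. Its argument "motion" is a list of rows, each an object with "delta_pos": the shift along the world's x, y, z in m, a list of three; "spin": the turn about the world's z in rad; "jaw": the finger opening in m, from 0 to 0.0854. A call has 1 to 20 rows; each row shifts and turns the commanded pose from where the row before left it; what a row does not reach is not made up. A row lasts 1/8 s, in which the tool goes at most 62.5 mm and 10.7 degrees, less where a joint would pass 70% of its speed; a pose out of reach is approached as far as the arm can. A call with a gripper value outside its range is refused whole. The fingers move at their own pace and stop on an object; "force" is the grip in N (left out, the last holds). Time passes only in rows, so rows that do not move let the fingers close. It gives the time, the measured TCP pose, the force and the opening at its end, in the units of the state.
- bot.get_state(): the state, without advancing time (a new reading comes with each control period).
- bot.capture(name): name is "scene" or "side" or "wrist"; returns the picture (480x640x3 uint8, red, green, blue); there is no depth.
- bot.camera_info(name): a dict with "K" (3x3 intrinsics, pixels), "rvec" (rotation vector, rad) and "tvec" (3), from world to camera coordinates, as OpenCV has them; the wrist camera has in their place "tool_from_camera" (4x4, takes a point from camera to tool coordinates, whose origin is the TCP and whose axes are the tool frame's). Camera axes: x right, y down, z forward; pixel columns grow to the right and rows downward; lengths in m; the calibration is good to about 2 mm. A picture is of the moment at which its call begins: read the wrist's pose just before it. camera_info takes no time and is no camera call.
- bot.sign_off(): hands the job in, once; it reports no verdict.
The state is a dict: "clock": time; "joints": joint angles; "qvel": joint speeds; "tau": joint torques, N m; "eef_pos": TCP position; "eef_rot": TCP orientation; "ft_force": force on the tool from outside, world axes, zero at the start; "moment": the same for the moment, N m; "opening": finger opening in m.
Only numpy, scipy, OpenCV 4.12 (cv2) and the standard library are available. Lean on these libraries where they do the work, as an engineer would, in place of code of your own. Each camera call takes 0.05 s, during which the arm holds its last target. There are 200 camera calls.

## Working session

There is one attempt and no reset: what is moved stays moved. The work goes in short steps, Python scripts to look and compute and a tool call to move; the robot and the scene stay as the last step left them, time stands still between calls to the robot, and variables do not carry over. Pictures are saved under pics/ and viewed, about 12 in all and at most 16, crops included, and the job is handed in when it is done.

Besides the shell and the picture viewer there is one more tool, called after "Request:" by a JSON object that holds its "op" and its "data", one argument or row to a line. servo_tool: Moves the arm, as the interface text tells. Its arguments: {"type":"object","properties":{"motion":{"type":"array","items":{"type":"object","properties":{"delta_pos":{"type":"array","items":{"type":"number"}},"spin":{"type":"number"},"jaw":{"type":"number"}}}},"force":{"type":"number"}},"required":["motion"]}

```bash
ls; mkdir -p pics
cat > h.py <<'E'
import numpy as np, cv2
from workcell import bot
from scipy.spatial.transform import Rotation as R
def cam(n, st=None):
    i=bot.camera_info(n); K=np.array(i["K"])
    if n=="wrist":
        st=st or bot.get_state(); T=np.eye(4)
        T[:3,:3]=R.from_euler('xyz',st["eef_rot"],degrees=True).as_matrix(); T[:3,3]=st["eef_pos"]
        W=T@np.array(i["tool_from_camera"]); return K,W[:3,:3],W[:3,3]
    r=cv2.Rodrigues(np.array(i["rvec"]))[0]; return K,r.T,-r.T@np.array(i["tvec"]).ravel()
def pt(c,u,v,z):
    K,A,o=c; d=A@np.linalg.inv(K)@np.array([u,v,1.]); return o+d*(z-o[2])/d[2]
def px(c,p):
    K,A,o=c; q=K@(A.T@(np.array(p)-o)); return q[:2]/q[2]
def snap(n,f):
    st=bot.get_state(); im=bot.capture(n)[:,:,::-1].copy(); cv2.imwrite("pics/"+f,im); return im,cam(n,st)
E
python3 - <<'E'
from h import *
for n in("scene","side","wrist"):
    im,c=snap(n,n+"0.png"); print(n,c[2].round(3),c[1][:,2].round(2))
s=bot.get_state();print(s,bot.pinch_z)
E
```

```text
pics
scene [0.987 0.511 0.886] [-0.44 -0.52 -0.73]
side [0.064 0.466 0.82 ] [ 0.41 -0.53 -0.74]
wrist [ 0.258 -0.6    0.372] [-0.28 -0.08 -0.96]
{'clock': 0.15, 'joints': array([71.64635638, 35.27836349, -0.72290817, 81.62089874,  0.46489468,
       63.22053295, -2.315243  ]), 'qvel': array([-0.05980628, -0.24709878,  0.01217875, -0.33156882, -0.02392746,
        0.0211622 , -0.05404932]), 'tau': array([ 9.18759506e-04, -4.69660020e+01,  2.59602461e-01, -1.71250820e+01,
        1.00158539e-02,  7.10685810e-03, -1.65693965e-06]), 'eef_pos': array([ 0.18809162, -0.62156675,  0.23037956]), 'eef_rot': array([-179.10781067,   89.88309061,  107.73106535]), 'ft_force': array([-0.41214116, -0.07935137,  0.55568835]), 'moment': array([-0.03464512, -0.01758894,  0.01614107]), 'opening': 0.0854728367974852} 0.0187
```

View pics/scene0.png

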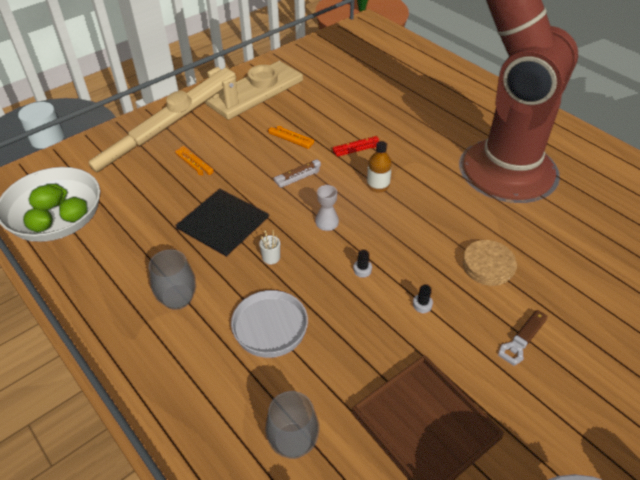

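View pics/side0.png

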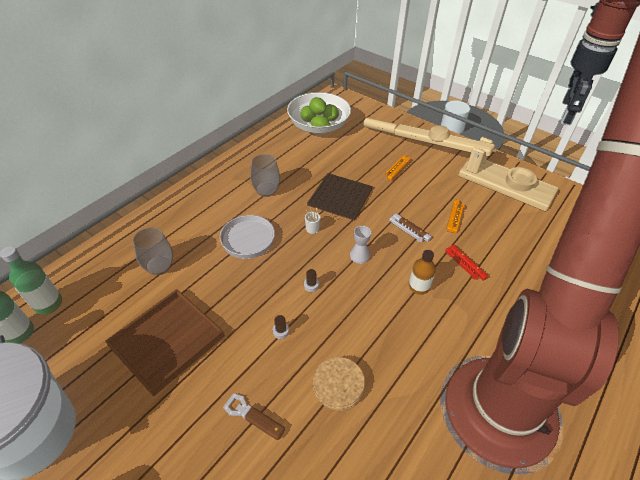

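Scene view: the opener is at (523,337), the stoppers at (363,264) and (424,299), the jigger at (327,208), and the plain corkscrew at (298,173). The tray is at (428,420), the dish at (270,322) and the mat at (223,222). In the side view all of these are fully visible. The orange and red corkscrews are decoys.

Run:
```python
from h import *
S=cam("scene");D=cam("side")
def two(n,a,b,z): 
    p=pt(S,*a,z) if a else None;q=pt(D,*b,z)
    print(n,None if p is None else p[:2].round(3),q[:2].round(3))
two("trayA",(424,358),(224,336),.022)
two("trayB",(354,408),(180,291),.022)
two("trayC",(503,433),(160,392),.022)
two("trayD",None,(107,343),.022)
two("dish",(270,322),(248,236),.018)
for i,(a,b) in enumerate(zip([(222,190),(269,215),(226,253),(178,222)],[(373,185),(356,217),(308,200),(326,175)])): two("mat%d"%i,a,b,.008)
two("ck1",(277,181),(391,217),.007);two("ck2",(320,165),(430,240),.007)
two("opH",(543,315),(281,434),.008);two("opL",(511,358),(232,400),.003)
two("s1",(363,253),(312,271),.052);two("s2",(425,288),(280,319),.052)
two("jig",(327,191),(362,231),.085)
two("ga",(170,258),(265,160),.098);two("gb",(291,402),(152,238),.098)
two("toothpick",(270,255),(312,228),.01);two("bottle",(380,183),(423,285),.01);two("coaster",(490,260),(338,382),.01)
```

```text
trayA [0.515 0.216] [0.496 0.218]
trayB [0.662 0.206] [0.651 0.201]
trayC [0.521 0.382] [0.502 0.371]
trayD None [0.664 0.373]
dish [ 0.661 -0.008] [ 0.654 -0.009]
mat0 [ 0.528 -0.351] [ 0.531 -0.367]
mat1 [ 0.498 -0.226] [ 0.495 -0.236]
mat2 [ 0.624 -0.198] [ 0.63  -0.208]
mat3 [ 0.649 -0.331] [ 0.657 -0.319]
ck1 [ 0.421 -0.298] [ 0.425 -0.293]
ck2 [ 0.316 -0.277] [ 0.308 -0.286]
opH [0.284 0.289] [0.284 0.286]
opL [0.394 0.305] [0.397 0.296]
s1 [0.452 0.002] [ 0.449 -0.002]
s2 [0.426 0.132] [0.422 0.131]
jig [ 0.416 -0.14 ] [ 0.417 -0.141]
ga [ 0.74  -0.179] [ 0.749 -0.179]
gb [0.752 0.168] [0.752 0.173]
toothpick [ 0.563 -0.137] [ 0.556 -0.133]
bottle [ 0.259 -0.145] [ 0.252 -0.153]
coaster [0.254 0.148] [0.263 0.148]
```

Run:
```python
from h import *
s=bot.get_state();M=R.from_euler('xyz',s["eef_rot"],degrees=True).as_matrix();print(M.round(2),np.degrees(np.arctan2(M[1,2],M[0,2])))
```

```text
[[-0.    0.96  0.29]
 [ 0.    0.29 -0.96]
 [-1.   -0.   -0.  ]] -73.1611258382513
```

Request:
{"op": "servo_tool", "data": {
  "motion": [
    {"delta_pos": [0.01, 0.02, 0]},
    {"delta_pos": [0.02, 0.035, 0]},
    {"delta_pos": [0.02, 0.035, 0]},
    {"delta_pos": [0.02, 0.035, 0]},
    {"delta_pos": [0.02, 0.035, 0]},
    {"delta_pos": [0.02, 0.035, 0]},
    {"delta_pos": [0.02, 0.035, 0]},
    {"delta_pos": [0.02, 0.035, 0]},
    {"delta_pos": [0.02, 0.035, 0]},
    {"delta_pos": [0.01, 0.035, 0]},
    {"delta_pos": [0, 0, 0]},
    {"delta_pos": [0, 0, 0]}
  ]
}}

```text
validation failed for argument at $.mo...
```

Request:
{"op": "servo_tool", "data": {
  "motion": [
    {"delta_pos": [0.01, 0.02, 0], "spin": 0, "jaw": 0.085},
    {"delta_pos": [0.02, 0.035, 0], "spin": -0.1, "jaw": 0.085},
    {"delta_pos": [0.02, 0.035, 0], "spin": -0.1, "jaw": 0.085},
    {"delta_pos": [0.02, 0.035, 0], "spin": -0.1, "jaw": 0.085},
    {"delta_pos": [0.02, 0.035, 0], "spin": -0.1, "jaw": 0.085},
    {"delta_pos": [0.02, 0.035, 0], "spin": 0, "jaw": 0.085},
    {"delta_pos": [0.02, 0.035, 0], "spin": 0, "jaw": 0.085},
    {"delta_pos": [0.02, 0.035, 0], "spin": 0, "jaw": 0.085},
    {"delta_pos": [0.02, 0.035, 0], "spin": 0, "jaw": 0.085},
    {"delta_pos": [0.01, 0.034, 0], "spin": 0, "jaw": 0.085},
    {"delta_pos": [0, 0, 0], "spin": 0, "jaw": 0.085},
    {"delta_pos": [0, 0, 0], "spin": 0, "jaw": 0.085}
  ],
  "force": 40
}}

```text
clock: 1.65
eef_pos: [0.3679, -0.2888, 0.2313]
eef_rot: [-15.4, 90.0, -111.5]
ft_force: [0.1, 0.0, -0.6]
opening: 0.0849
```

```bash
cat >> h.py <<'E'
def jaw():
    M=R.from_euler('xyz',bot.get_state()["eef_rot"],degrees=True).as_matrix();return np.degrees(np.arctan2(M[1,2],M[0,2]))
E
python3 - <<'E'
from h import *
im,c=snap("wrist","w1.png");print(c[2].round(3),c[1][:,2].round(2),px(c,(.3675,-.2885,.007)),jaw())
E
```

```text
[ 0.44  -0.296  0.373] [-0.29  0.03 -0.96] [316.68973382 211.7672289 ] -96.1907357518551
```

View pics/w1.png

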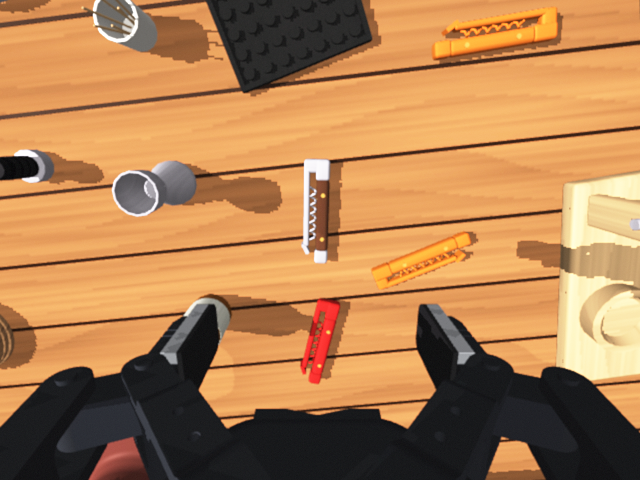

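Wrist view: the target corkscrew has a wood body and steel ends, and spans (304..329, 160..262). The centre is about (316,211), where I predicted. The red and orange ones are clear of the finger path.

Run:
```python
from h import *
c=cam("wrist")
a=pt(c,329,162,.014);b=pt(c,327,261,.014);m=pt(c,316,211,.010);print(a,b,m,np.degrees(np.arctan2(*(a-b)[1::-1])))
l=pt(c,304,162,.014);print(l)
```

```text
[ 0.41871034 -0.30719245  0.014     ] [ 0.31208972 -0.29453236  0.014     ] [ 0.36881144 -0.28837285  0.01      ] -6.7715746259024865
[ 0.42146117 -0.28176962  0.014     ]
```

Request:
{"op": "servo_tool", "data": {
  "motion": [
    {"delta_pos": [0, 0, -0.02], "spin": 0, "jaw": 0.06},
    {"delta_pos": [0, 0, -0.035], "spin": 0, "jaw": 0.06},
    {"delta_pos": [0, 0, -0.035], "spin": 0, "jaw": 0.06},
    {"delta_pos": [0, 0, -0.035], "spin": 0, "jaw": 0.06},
    {"delta_pos": [0, 0, -0.035], "spin": 0, "jaw": 0.06},
    {"delta_pos": [0, 0, -0.03], "spin": 0, "jaw": 0.06},
    {"delta_pos": [0, 0, -0.02], "spin": 0, "jaw": 0.06},
    {"delta_pos": [0, 0, -0.016], "spin": 0, "jaw": 0.06},
    {"delta_pos": [0, 0, 0], "spin": 0, "jaw": 0.06},
    {"delta_pos": [0, 0, 0], "spin": 0, "jaw": 0.015},
    {"delta_pos": [0, 0, 0], "spin": 0, "jaw": 0.015},
    {"delta_pos": [0, 0, 0], "spin": 0, "jaw": 0.015},
    {"delta_pos": [0, 0, 0], "spin": 0, "jaw": 0.015},
    {"delta_pos": [0, 0, 0], "spin": 0, "jaw": 0.015}
  ],
  "force": 40
}}

```text
clock: 3.45
eef_pos: [0.3686, -0.2888, 0.0062]
eef_rot: [50.0, 89.9, -46.1]
ft_force: [-1.0, -0.5, 6.7]
opening: 0.0256
```

Request:
{"op": "servo_tool", "data": {
  "motion": [
    {"delta_pos": [0, 0, 0.02], "spin": 0, "jaw": 0.015},
    {"delta_pos": [0, 0, 0.05], "spin": 0, "jaw": 0.015},
    {"delta_pos": [0, 0, 0.05], "spin": 0, "jaw": 0.015},
    {"delta_pos": [0.005, 0.01, 0.05], "spin": 0.05, "jaw": 0.015},
    {"delta_pos": [0.01, 0.03, 0.03], "spin": 0.12, "jaw": 0.015},
    {"delta_pos": [0.015, 0.045, 0.02], "spin": 0.12, "jaw": 0.015},
    {"delta_pos": [0.015, 0.045, 0.01], "spin": 0.12, "jaw": 0.015},
    {"delta_pos": [0.015, 0.045, 0], "spin": 0.12, "jaw": 0.015},
    {"delta_pos": [0.015, 0.045, 0], "spin": 0.12, "jaw": 0.015},
    {"delta_pos": [0.015, 0.045, 0], "spin": 0.12, "jaw": 0.015},
    {"delta_pos": [0.015, 0.045, 0], "spin": 0.12, "jaw": 0.015},
    {"delta_pos": [0.015, 0.045, 0], "spin": 0.12, "jaw": 0.015},
    {"delta_pos": [0.015, 0.045, 0], "spin": 0.12, "jaw": 0.015},
    {"delta_pos": [0.015, 0.045, 0], "spin": 0.12, "jaw": 0.015},
    {"delta_pos": [0.015, 0.045, 0], "spin": 0.12, "jaw": 0.015},
    {"delta_pos": [0.015, 0.045, 0], "spin": 0.12, "jaw": 0.015},
    {"delta_pos": [0.015, 0.03, 0], "spin": 0.12, "jaw": 0.015},
    {"delta_pos": [0.005, 0.012, 0], "spin": 0.05, "jaw": 0.015},
    {"delta_pos": [0, 0, 0], "spin": 0, "jaw": 0.015},
    {"delta_pos": [0, 0, 0], "spin": 0, "jaw": 0.015}
  ]
}}

```text
clock: 5.95
eef_pos: [0.5682, 0.2869, 0.2352]
eef_rot: [-101.0, 89.9, -102.1]
ft_force: [0.0, -0.7, -0.6]
opening: 0.0256
```

Run:
```python
from h import *
im,c=snap("wrist","w2.png");s=bot.get_state();print(c[2].round(3),s['eef_pos'],s['joints'],s['opening'],jaw())
for d in ((-.03,0),(.03,0)): print(px(c,(.582+d[0],.292,.006)))
```

```text
[0.569 0.361 0.376] [0.56827212 0.2869037  0.235397  ] [-13.69083277  35.91897541 -26.62528774  83.07054183  16.94740161
  65.05495341 -44.25134161] 0.025178137638666772 -1.1234627515125089
[303.28823302 207.29520713]
[357.97262774 206.26237359]
```

View pics/w2.png

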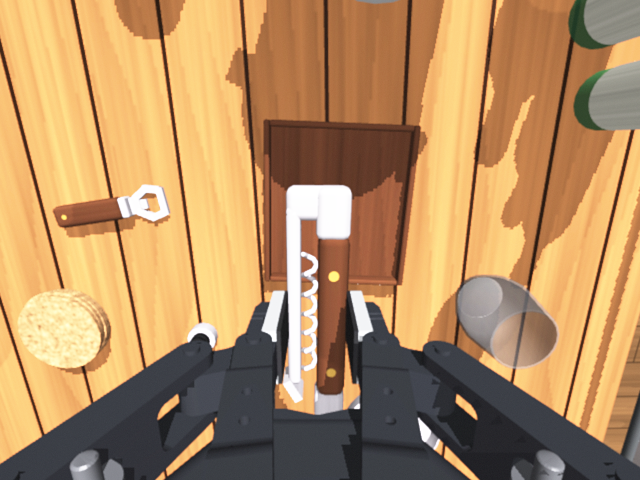

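The corkscrew is held square. Tray rim corners are at about (265,121), (419,126), (403,285) and (264,281). The opener runs from (56,216) to (168,203).

Run:
```python
from h import *
c=cam("wrist")
P=[pt(c,u,v,.022)[:2] for u,v in((265,121),(419,126),(403,285),(264,281))]
for p in P:print(p.round(4))
print(np.mean(P,0)); 
g=lambda a,b:np.degrees(np.arctan2(*(b-a)[::-1]))
print(g(P[0],P[1]),g(P[3],P[2]),g(P[3],P[0]),g(P[2],P[1]))
a=pt(c,56,216,.010)[:2];b=pt(c,169,204,.005)[:2];print("op",a,b,g(a,b),a+.058*(b-a)/np.linalg.norm(b-a), np.linalg.norm(b-a))
# held corkscrew at z ~ tcp+.0
z=bot.get_state()['eef_pos'][2]
for u,v in((288,190),(351,190)):print(pt(c,u,v,z+.008))
```

```text
[0.5181 0.3811]
[0.669  0.3736]
[0.6625 0.2044]
[0.5062 0.2123]
[0.58894509 0.29283989]
-2.8607965530223023 -2.874738339554177 85.97536264701289 87.79062695639644
op [0.28122537 0.28837917] [0.40474271 0.29837515] 4.6267357331036205 [0.33903637 0.29305768] 0.12392116147739159
[0.55702027 0.3433533  0.243397  ]
[0.58152345 0.34288199 0.243397  ]
```

Request:
{"op": "servo_tool", "data": {
  "motion": [
    {"delta_pos": [0.02, 0.005, -0.01], "spin": -0.035, "jaw": 0.015},
    {"delta_pos": [0.028, 0, -0.03], "spin": 0, "jaw": 0.015},
    {"delta_pos": [0, 0, -0.04], "spin": 0, "jaw": 0.015},
    {"delta_pos": [0, 0, -0.04], "spin": 0, "jaw": 0.015},
    {"delta_pos": [0, 0, -0.035], "spin": 0, "jaw": 0.015},
    {"delta_pos": [0, 0, -0.025], "spin": 0, "jaw": 0.015},
    {"delta_pos": [0, 0, -0.015], "spin": 0, "jaw": 0.015},
    {"delta_pos": [0, 0, -0.012], "spin": 0, "jaw": 0.015},
    {"delta_pos": [0, 0, -0.008], "spin": 0, "jaw": 0.015},
    {"delta_pos": [0, 0, -0.006], "spin": 0, "jaw": 0.015},
    {"delta_pos": [0, 0, 0], "spin": 0, "jaw": 0.015}
  ]
}}

```text
clock: 7.38
eef_pos: [0.6162, 0.2939, 0.0142]
eef_rot: [-156.5, 90.0, -159.5]
ft_force: [-0.1, 0.8, -0.8]
opening: 0.0252
```

Request:
{"op": "servo_tool", "data": {
  "motion": [
    {"delta_pos": [0, 0, -0.0015], "spin": 0, "jaw": 0.015},
    {"delta_pos": [0, 0, 0], "spin": 0, "jaw": 0.042},
    {"delta_pos": [0, 0, 0], "spin": 0, "jaw": 0.042},
    {"delta_pos": [0, 0, 0], "spin": 0, "jaw": 0.042},
    {"delta_pos": [0, 0, 0.02], "spin": 0, "jaw": 0.042},
    {"delta_pos": [0, 0, 0.05], "spin": 0, "jaw": 0.042},
    {"delta_pos": [0, 0, 0.05], "spin": 0, "jaw": 0.06},
    {"delta_pos": [-0.02, 0, 0.05], "spin": -0.14, "jaw": 0.06},
    {"delta_pos": [-0.03, 0, 0.02], "spin": -0.16, "jaw": 0.06},
    {"delta_pos": [-0.03, 0, 0], "spin": -0.16, "jaw": 0.06},
    {"delta_pos": [-0.03, 0, 0], "spin": -0.16, "jaw": 0.06},
    {"delta_pos": [-0.03, 0, 0], "spin": -0.16, "jaw": 0.06},
    {"delta_pos": [-0.03, 0, 0], "spin": -0.16, "jaw": 0.06},
    {"delta_pos": [-0.03, 0, 0], "spin": -0.16, "jaw": 0.06},
    {"delta_pos": [-0.03, 0, 0], "spin": -0.16, "jaw": 0.06},
    {"delta_pos": [-0.03, 0, 0], "spin": -0.16, "jaw": 0.06},
    {"delta_pos": [-0.017, -0.001, 0], "spin": -0.02, "jaw": 0.06},
    {"delta_pos": [0, 0, 0], "spin": 0, "jaw": 0.06},
    {"delta_pos": [0, 0, 0], "spin": 0, "jaw": 0.06}
  ]
}}

```text
clock: 9.75
eef_pos: [0.3403, 0.2933, 0.2037]
eef_rot: [124.8, 89.9, 39.3]
ft_force: [0.3, -0.0, -0.6]
opening: 0.0597
```

Run:
```python
from h import *
im,c=snap("wrist","w3.png");s=bot.get_state();print(s['eef_pos'],s['joints'].round(1),s['opening'],jaw())
print(px(c,(.339,.293,.01)))
```

```text
[0.3404427  0.29312135 0.20339672] [ -39.4   19.8   -5.6  115.3    2.7   44.8 -132. ] 0.05998677459926116 -85.52403631862113
[317.79649726 219.23787875]
```

View pics/w3.png

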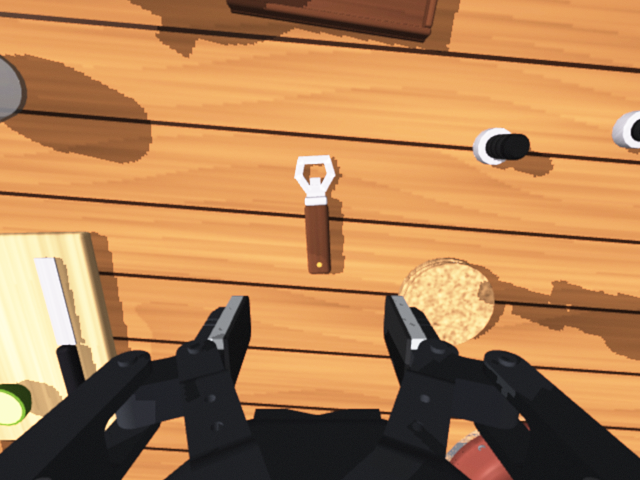

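The opener handle runs from (317,206) to (319,273), with the loop tip at (315,155). It is alone, so the grasp is clear.

Run:
```python
from h import *
c=cam("wrist")
a=pt(c,319,273,.014)[:2];b=pt(c,316.5,206,.016)[:2];t=pt(c,315,155,.005)[:2]
d=(b-a)/np.linalg.norm(b-a);print(a,b,t,np.linalg.norm(t-a),np.linalg.norm(b-a),np.degrees(np.arctan2(d[1],d[0])),a+.058*d,bot.get_state()['eef_pos'])
print(pt(c,495,147,.007))
```

```text
[0.28320744 0.28707325] [0.35341459 0.29516632] [0.40078924 0.30035082] 0.11832908975590281 0.07067206625077789 6.575698584351713 [0.34082588 0.29371517] [0.3404427  0.29312135 0.20339672]
[0.42162074 0.13022155 0.007     ]
```

Request:
{"op": "servo_tool", "data": {
  "motion": [
    {"delta_pos": [0, 0.0005, -0.02], "spin": 0.03, "jaw": 0.05},
    {"delta_pos": [0, 0, -0.04], "spin": 0, "jaw": 0.05},
    {"delta_pos": [0, 0, -0.04], "spin": 0, "jaw": 0.05},
    {"delta_pos": [0, 0, -0.035], "spin": 0, "jaw": 0.05},
    {"delta_pos": [0, 0, -0.03], "spin": 0, "jaw": 0.05},
    {"delta_pos": [0, 0, -0.02], "spin": 0, "jaw": 0.05},
    {"delta_pos": [0, 0, -0.0125], "spin": 0, "jaw": 0.05},
    {"delta_pos": [0, 0, 0], "spin": 0, "jaw": 0.05},
    {"delta_pos": [0, 0, 0], "spin": 0, "jaw": 0.01},
    {"delta_pos": [0, 0, 0], "spin": 0, "jaw": 0.01},
    {"delta_pos": [0, 0, 0], "spin": 0, "jaw": 0.01},
    {"delta_pos": [0, 0, 0], "spin": 0, "jaw": 0.01},
    {"delta_pos": [0, 0, 0], "spin": 0, "jaw": 0.01}
  ]
}}

```text
clock: 11.42
eef_pos: [0.3398, 0.2938, 0.0062]
eef_rot: [124.3, 89.9, 40.6]
ft_force: [-0.7, -0.2, 6.4]
opening: 0.0227
```

Request:
{"op": "servo_tool", "data": {
  "motion": [
    {"delta_pos": [0, 0, 0.02], "spin": 0, "jaw": 0.01},
    {"delta_pos": [0, 0, 0.05], "spin": 0, "jaw": 0.01},
    {"delta_pos": [0, 0, 0.05], "spin": 0, "jaw": 0.01},
    {"delta_pos": [0.01, 0, 0.04], "spin": 0.1, "jaw": 0.01},
    {"delta_pos": [0.025, 0, 0.03], "spin": 0.15, "jaw": 0.01},
    {"delta_pos": [0.025, 0, 0.01], "spin": 0.15, "jaw": 0.01},
    {"delta_pos": [0.025, 0, 0], "spin": 0.15, "jaw": 0.01},
    {"delta_pos": [0.025, 0, 0], "spin": 0.15, "jaw": 0.01},
    {"delta_pos": [0.025, 0, 0], "spin": 0.15, "jaw": 0.01},
    {"delta_pos": [0.025, 0, 0], "spin": 0.15, "jaw": 0.01},
    {"delta_pos": [0.025, 0, 0], "spin": 0.15, "jaw": 0.01},
    {"delta_pos": [0.025, 0, 0], "spin": 0.15, "jaw": 0.01},
    {"delta_pos": [0.006, 0, 0], "spin": 0.1, "jaw": 0.01},
    {"delta_pos": [0, 0, 0], "spin": 0, "jaw": 0.01},
    {"delta_pos": [0, 0, 0], "spin": 0, "jaw": 0.01}
  ]
}}

```text
clock: 13.3
eef_pos: [0.5544, 0.2934, 0.2051]
eef_rot: [-154.9, 89.9, -158.5]
ft_force: [0.0, -0.3, -0.8]
opening: 0.0228
```

Run:
```python
from h import *
im,c=snap("wrist","w4.png");s=bot.get_state();print(s['eef_pos'],s['opening'],jaw())
```

```text
[0.55437467 0.29354188 0.20527014] 0.022747521046056023 -3.560909205673433
```

View pics/w4.png

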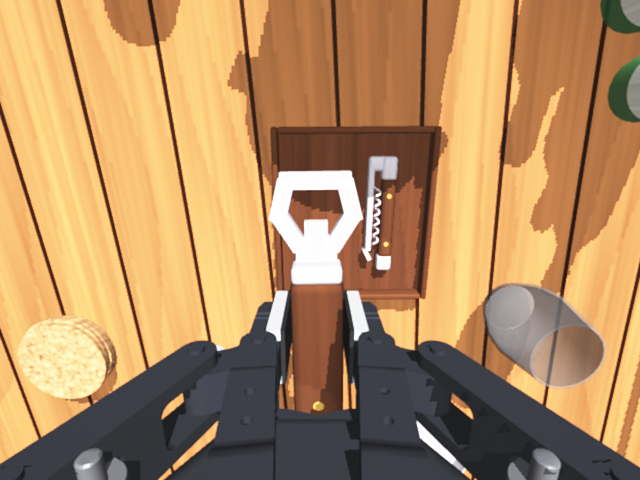

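Run:
```python
from h import *
c=cam("wrist")
for u,v in((271,128),(440,128),(425,298),(275,292)):print(pt(c,u,v,.022)[:2].round(4))
for u,v in((370,157),(397,158),(390,268),(366,250)):print('ck',pt(c,u,v,.018)[:2].round(4))
```

```text
[0.5171 0.3819]
[0.6689 0.3725]
[0.6605 0.2049]
[0.505  0.2213]
ck [0.6062 0.3509]
ck [0.6314 0.3484]
ck [0.6249 0.239 ]
ck [0.6007 0.26  ]
```

Request:
{"op": "servo_tool", "data": {
  "motion": [
    {"delta_pos": [0.004, 0, -0.01], "spin": 0.01, "jaw": 0.01},
    {"delta_pos": [0, 0, -0.035], "spin": 0, "jaw": 0.01},
    {"delta_pos": [0, 0, -0.04], "spin": 0, "jaw": 0.01},
    {"delta_pos": [0, 0, -0.035], "spin": 0, "jaw": 0.01},
    {"delta_pos": [0, 0, -0.025], "spin": 0, "jaw": 0.01},
    {"delta_pos": [0, 0, -0.015], "spin": 0, "jaw": 0.01},
    {"delta_pos": [0, 0, -0.015], "spin": 0, "jaw": 0.01},
    {"delta_pos": [0, 0, -0.01], "spin": 0, "jaw": 0.01},
    {"delta_pos": [0, 0, -0.0075], "spin": 0, "jaw": 0.01},
    {"delta_pos": [0, 0, 0], "spin": 0, "jaw": 0.01},
    {"delta_pos": [0, 0, 0], "spin": 0, "jaw": 0.034},
    {"delta_pos": [0, 0, 0], "spin": 0, "jaw": 0.034},
    {"delta_pos": [0, 0, 0], "spin": 0, "jaw": 0.034}
  ]
}}

```text
clock: 14.98
eef_pos: [0.5594, 0.2935, 0.0131]
eef_rot: [41.1, 90.0, 38.1]
ft_force: [0.3, -0.2, 0.5]
opening: 0.0335
```

Request:
{"op": "servo_tool", "data": {
  "motion": [
    {"delta_pos": [0, 0, 0.02], "spin": 0, "jaw": 0.034},
    {"delta_pos": [0, 0, 0.05], "spin": 0, "jaw": 0.034},
    {"delta_pos": [0, 0, 0.05], "spin": 0, "jaw": 0.06},
    {"delta_pos": [-0.01, -0.012, 0.04], "spin": 0, "jaw": 0.06},
    {"delta_pos": [-0.03, -0.036, 0.02], "spin": 0, "jaw": 0.06},
    {"delta_pos": [-0.03, -0.036, 0], "spin": 0, "jaw": 0.06},
    {"delta_pos": [-0.03, -0.036, 0], "spin": 0, "jaw": 0.06},
    {"delta_pos": [-0.025, -0.03, 0], "spin": 0, "jaw": 0.06},
    {"delta_pos": [-0.011, -0.013, 0], "spin": 0, "jaw": 0.06},
    {"delta_pos": [0, 0, 0], "spin": 0, "jaw": 0.06},
    {"delta_pos": [0, 0, 0], "spin": 0, "jaw": 0.06}
  ]
}}

```text
clock: 16.35
eef_pos: [0.4246, 0.132, 0.1934]
eef_rot: [44.3, 89.8, 41.4]
ft_force: [-0.2, 0.0, -0.1]
opening: 0.0601
```

Run:
```python
from h import *
im,c=snap("wrist","w5.png");s=bot.get_state();print(s['eef_pos'],s['opening'],jaw(),px(c,(.4235,.131,.052)),px(c,(.4235,.131,.0)))
```

```text
[0.42446902 0.13197712 0.19317051] 0.06000478913267719 -2.8991481370862133 [316.66053726 233.75403715] [316.61122383 220.48513216]
```

View pics/w5.png

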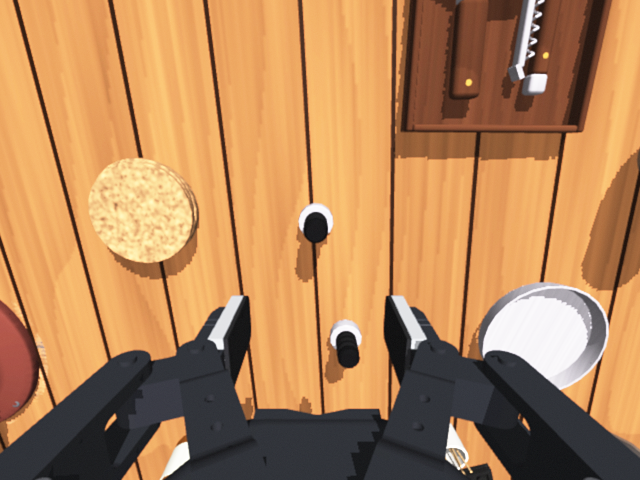

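Stopper b's cap is at (316,221) and its plug top at (316,230), as predicted. The tools lie flat in the tray. Stopper a's cap is at (346,336), and the dish centre is near (544,337).

Request:
{"op": "servo_tool", "data": {
  "motion": [
    {"delta_pos": [-0.001, 0, -0.02], "spin": 0, "jaw": 0.06},
    {"delta_pos": [0, 0, -0.04], "spin": 0, "jaw": 0.06},
    {"delta_pos": [0, 0, -0.04], "spin": 0, "jaw": 0.06},
    {"delta_pos": [0, 0, -0.035], "spin": 0, "jaw": 0.06},
    {"delta_pos": [0, 0, -0.021], "spin": 0, "jaw": 0.06},
    {"delta_pos": [0, 0, -0.015], "spin": 0, "jaw": 0.06},
    {"delta_pos": [0, 0, 0], "spin": 0, "jaw": 0.06},
    {"delta_pos": [0, 0, 0], "spin": 0, "jaw": 0.01},
    {"delta_pos": [0, 0, 0], "spin": 0, "jaw": 0.01},
    {"delta_pos": [0, 0, 0], "spin": 0, "jaw": 0.01},
    {"delta_pos": [0, 0, 0], "spin": 0, "jaw": 0.01},
    {"delta_pos": [0, 0, 0], "spin": 0, "jaw": 0.01}
  ]
}}

```text
clock: 17.9
eef_pos: [0.4229, 0.1307, 0.0224]
eef_rot: [28.3, 89.9, 25.4]
ft_force: [0.5, -0.3, 5.3]
opening: 0.0205
```

Run:
```python
from h import *
# dish from the earlier pictures: rim ellipse
c=cam("scene"); 
for n,(x0,y0,x1,y1) in {"scene":(215,275,325,370),"side":(205,200,290,270)}.items():
    im=cv2.imread(f"pics/{n}0.png")[y0:y1,x0:x1]; h=cv2.cvtColor(im,cv2.COLOR_BGR2HSV)
    m=((h[...,1]<60)&(h[...,2]>70)).astype('uint8'); k=max(cv2.findContours(m,0,1)[0],key=cv2.contourArea)
    b=cv2.boundingRect(k); e=cv2.fitEllipse(k); print(n,(b[0]+x0,b[1]+y0,b[2],b[3]),e[0][0]+x0,e[0][1]+y0)
    c=cam(n)
    for p in((.658,-.008),): print([px(c,(p[0]+.066*np.cos(t),p[1]+.066*np.sin(t),.02)).round() for t in np.arange(4)*np.pi/2])
```

```text
scene (231, 290, 77, 67) 269.1605110168457 322.99092864990234
[array([240., 342.]), array([295., 345.]), array([301., 300.]), array([249., 297.])]
side (220, 215, 55, 44) 246.91545486450195 236.2554168701172
[array([227., 223.]), array([226., 251.]), array([267., 248.]), array([265., 220.])]
```

Request:
{"op": "servo_tool", "data": {
  "motion": [
    {"delta_pos": [0, 0, 0.02], "spin": 0, "jaw": 0.01},
    {"delta_pos": [0, 0, 0.05], "spin": 0, "jaw": 0.01},
    {"delta_pos": [0, 0, 0.05], "spin": 0, "jaw": 0.01},
    {"delta_pos": [0.02, -0.01, 0.03], "spin": 0, "jaw": 0.01},
    {"delta_pos": [0.04, -0.018, 0], "spin": 0, "jaw": 0.01},
    {"delta_pos": [0.04, -0.018, 0], "spin": 0, "jaw": 0.01},
    {"delta_pos": [0.04, -0.018, 0], "spin": 0, "jaw": 0.01},
    {"delta_pos": [0.04, -0.018, 0], "spin": 0, "jaw": 0.01},
    {"delta_pos": [0.035, -0.018, 0], "spin": 0, "jaw": 0.01},
    {"delta_pos": [0.02, -0.011, 0], "spin": 0, "jaw": 0.01},
    {"delta_pos": [0, 0, 0], "spin": 0, "jaw": 0.01},
    {"delta_pos": [0, 0, 0], "spin": 0, "jaw": 0.01}
  ]
}}

```text
clock: 19.4
eef_pos: [0.6558, 0.0203, 0.1712]
eef_rot: [169.0, 89.9, 166.1]
ft_force: [-1.0, -0.6, -0.4]
opening: 0.0199
```

Run:
```python
from h import *
im,c=snap("wrist","w6.png");s=bot.get_state();print(s['eef_pos'],s['opening'],jaw())
for x in (.652,.656,.660,.664):print(x,px(c,(x,-.007,.004)), px(c,(x+.066,-.007,.02)),px(c,(x-.066,-.007,.02)))
print(px(c,(.66,-.007+.066,.02)))
```

```text
[0.65581492 0.02059263 0.17160319] 0.020156794533911452 -2.867487727609711
0.652 [316.06537339 253.36968268] [388.90221331 255.48181495] [243.58124666 262.26073697]
0.656 [320.26225238 253.17271794] [393.33991629 255.2748053 ] [247.95311573 262.05679834]
0.66 [324.46094314 252.97566818] [397.7796374  255.06770151] [252.32695817 261.85276765]
0.664 [328.66144685 252.77853333] [402.22137802 254.86050351] [256.70277534 261.64864484]
[321.39494542 185.19424192]
```

View pics/w6.png

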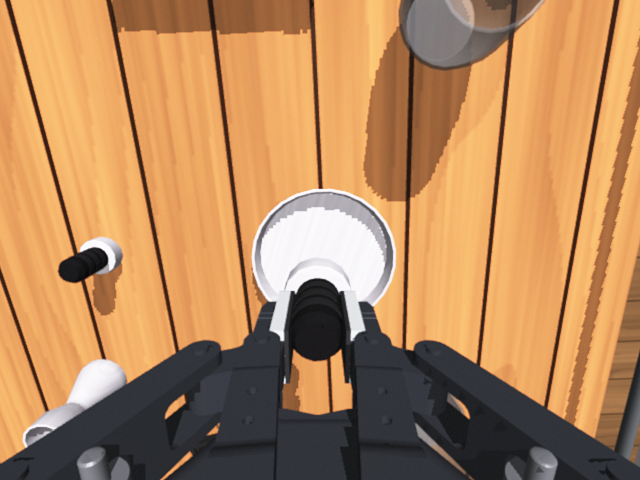

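The stopper is held upright. The dish rim spans u 252..396 with its top at v 189, so the dish centre is about (0.659, -0.010).

Request:
{"op": "servo_tool", "data": {
  "motion": [
    {"delta_pos": [0.003, -0.0035, -0.01], "spin": 0, "jaw": 0.01},
    {"delta_pos": [0, 0, -0.035], "spin": 0, "jaw": 0.01},
    {"delta_pos": [0, 0, -0.035], "spin": 0, "jaw": 0.01},
    {"delta_pos": [0, 0, -0.025], "spin": 0, "jaw": 0.01},
    {"delta_pos": [0, 0, -0.018], "spin": 0, "jaw": 0.01},
    {"delta_pos": [0, 0, -0.01], "spin": 0, "jaw": 0.01},
    {"delta_pos": [0, 0, -0.007], "spin": 0, "jaw": 0.01},
    {"delta_pos": [0, 0, -0.004], "spin": 0, "jaw": 0.01},
    {"delta_pos": [0, 0, -0.001], "spin": 0, "jaw": 0.01},
    {"delta_pos": [0, 0, 0], "spin": 0, "jaw": 0.01}
  ]
}}

```text
clock: 20.7
eef_pos: [0.6606, 0.0159, 0.0273]
eef_rot: [7.4, 90.0, 4.4]
ft_force: [-0.8, -1.0, -0.8]
opening: 0.0203
```

Request:
{"op": "servo_tool", "data": {
  "motion": [
    {"delta_pos": [0, 0, -0.001], "spin": 0, "jaw": 0.01},
    {"delta_pos": [0, 0, 0], "spin": 0, "jaw": 0.045},
    {"delta_pos": [0, 0, 0], "spin": 0, "jaw": 0.045},
    {"delta_pos": [0, 0, 0], "spin": 0, "jaw": 0.045},
    {"delta_pos": [0, 0, 0.02], "spin": 0, "jaw": 0.045},
    {"delta_pos": [0, 0, 0.05], "spin": 0, "jaw": 0.06},
    {"delta_pos": [0, 0, 0.05], "spin": 0, "jaw": 0.06},
    {"delta_pos": [-0.02, -0.002, 0.02], "spin": 0, "jaw": 0.06},
    {"delta_pos": [-0.04, -0.003, 0], "spin": 0, "jaw": 0.06},
    {"delta_pos": [-0.04, -0.003, 0], "spin": 0, "jaw": 0.06},
    {"delta_pos": [-0.04, -0.003, 0], "spin": 0, "jaw": 0.06},
    {"delta_pos": [-0.04, -0.003, 0], "spin": 0, "jaw": 0.06},
    {"delta_pos": [-0.03, -0.002, 0], "spin": 0, "jaw": 0.06},
    {"delta_pos": [0, 0, 0], "spin": 0, "jaw": 0.06},
    {"delta_pos": [0, 0, 0], "spin": 0, "jaw": 0.06}
  ]
}}

```text
clock: 22.58
eef_pos: [0.4518, 0.0001, 0.1669]
eef_rot: [5.1, 89.8, 2.2]
ft_force: [0.6, -0.9, -0.6]
opening: 0.0601
```

Run:
```python
from h import *
im,c=snap("wrist","w7.png");s=bot.get_state();print(s['eef_pos'],s['opening'],jaw(),px(c,(.45,.0,.052)),px(c,(.45,.0,.0)))
```

```text
[4.51894389e-01 1.34821648e-04 1.66671490e-01] 0.05954705629610398 -2.9803613313765966 [315.67998833 241.05570615] [315.71644166 225.46256822]
```

View pics/w7.png

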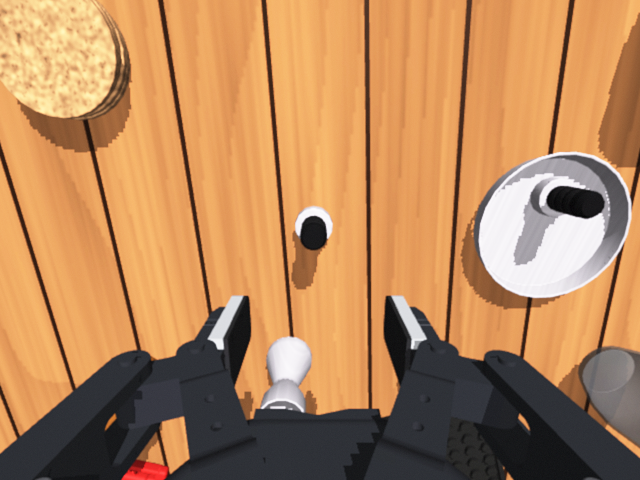

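Stopper b stands in the dish. Stopper a's cap is at (314,225), within 2 mm of the prediction.

Request:
{"op": "servo_tool", "data": {
  "motion": [
    {"delta_pos": [-0.003, 0.001, -0.02], "spin": 0, "jaw": 0.06},
    {"delta_pos": [0, 0, -0.04], "spin": 0, "jaw": 0.06},
    {"delta_pos": [0, 0, -0.04], "spin": 0, "jaw": 0.06},
    {"delta_pos": [0, 0, -0.03], "spin": 0, "jaw": 0.06},
    {"delta_pos": [0, 0, -0.0145], "spin": 0, "jaw": 0.06},
    {"delta_pos": [0, 0, 0], "spin": 0, "jaw": 0.06},
    {"delta_pos": [0, 0, 0], "spin": 0, "jaw": 0.01},
    {"delta_pos": [0, 0, 0], "spin": 0, "jaw": 0.01},
    {"delta_pos": [0, 0, 0], "spin": 0, "jaw": 0.01},
    {"delta_pos": [0, 0, 0], "spin": 0, "jaw": 0.01},
    {"delta_pos": [0, 0, 0], "spin": 0, "jaw": 0.01}
  ]
}}

```text
clock: 24.0
eef_pos: [0.4481, 0.0009, 0.0221]
eef_rot: [4.4, 89.9, 1.4]
ft_force: [-0.3, -0.3, 5.6]
opening: 0.0201
```

Request:
{"op": "servo_tool", "data": {
  "motion": [
    {"delta_pos": [0, 0, 0.02], "spin": 0, "jaw": 0.01},
    {"delta_pos": [0, 0, 0.05], "spin": 0, "jaw": 0.01},
    {"delta_pos": [0, 0, 0.05], "spin": 0, "jaw": 0.01},
    {"delta_pos": [0.02, -0.004, 0.02], "spin": 0, "jaw": 0.01},
    {"delta_pos": [0.04, -0.008, 0], "spin": 0, "jaw": 0.01},
    {"delta_pos": [0.04, -0.008, 0], "spin": 0, "jaw": 0.01},
    {"delta_pos": [0.04, -0.008, 0], "spin": 0, "jaw": 0.01},
    {"delta_pos": [0.04, -0.006, 0], "spin": 0, "jaw": 0.01},
    {"delta_pos": [0.031, -0.004, 0], "spin": 0, "jaw": 0.01},
    {"delta_pos": [0, 0, 0], "spin": 0, "jaw": 0.01},
    {"delta_pos": [0, 0, -0.03], "spin": 0, "jaw": 0.01},
    {"delta_pos": [0, 0, -0.035], "spin": 0, "jaw": 0.01},
    {"delta_pos": [0, 0, -0.03], "spin": 0, "jaw": 0.01},
    {"delta_pos": [0, 0, -0.02], "spin": 0, "jaw": 0.01},
    {"delta_pos": [0, 0, -0.01], "spin": 0, "jaw": 0.01},
    {"delta_pos": [0, 0, -0.006], "spin": 0, "jaw": 0.01},
    {"delta_pos": [0, 0, -0.003], "spin": 0, "jaw": 0.01},
    {"delta_pos": [0, 0, 0], "spin": 0, "jaw": 0.01}
  ]
}}

```text
clock: 26.25
eef_pos: [0.6586, -0.0371, 0.0279]
eef_rot: [3.7, 89.9, 0.7]
ft_force: [-0.6, -0.5, -1.3]
opening: 0.0204
```

Request:
{"op": "servo_tool", "data": {
  "motion": [
    {"delta_pos": [0, 0, -0.0015], "spin": 0, "jaw": 0.01},
    {"delta_pos": [0, 0, 0], "spin": 0, "jaw": 0.045},
    {"delta_pos": [0, 0, 0], "spin": 0, "jaw": 0.045},
    {"delta_pos": [0, 0, 0], "spin": 0, "jaw": 0.045},
    {"delta_pos": [0, 0, 0.02], "spin": 0, "jaw": 0.045},
    {"delta_pos": [0, 0, 0.05], "spin": 0, "jaw": 0.065},
    {"delta_pos": [0, 0, 0.05], "spin": 0, "jaw": 0.065},
    {"delta_pos": [-0.02, -0.008, 0.04], "spin": 0, "jaw": 0.065},
    {"delta_pos": [-0.04, -0.017, 0.02], "spin": 0, "jaw": 0.065},
    {"delta_pos": [-0.04, -0.017, 0], "spin": 0, "jaw": 0.065},
    {"delta_pos": [-0.04, -0.017, 0], "spin": 0, "jaw": 0.065},
    {"delta_pos": [-0.04, -0.017, 0], "spin": 0, "jaw": 0.065},
    {"delta_pos": [-0.04, -0.017, 0], "spin": 0, "jaw": 0.065},
    {"delta_pos": [-0.022, -0.01, 0], "spin": 0, "jaw": 0.065},
    {"delta_pos": [0, 0, 0], "spin": 0, "jaw": 0.065},
    {"delta_pos": [0, 0, 0], "spin": 0, "jaw": 0.065}
  ]
}}

```text
clock: 28.25
eef_pos: [0.4178, -0.1396, 0.2068]
eef_rot: [-1.3, 89.8, -4.2]
ft_force: [-0.7, 1.1, 0.2]
opening: 0.0649
```

Run:
```python
from h import *
im,c=snap("wrist","w8.png");s=bot.get_state();print(s['eef_pos'],s['opening'],jaw(),px(c,(.4165,-.1405,.085)),px(c,(.4165,-.1405,.0)))
```

```text
[ 0.41791949 -0.13941667  0.20657189] 0.064656062109153 -2.895538396651299 [316.33282984 239.62270954] [316.26090504 217.1884764 ]
```

View pics/w8.png

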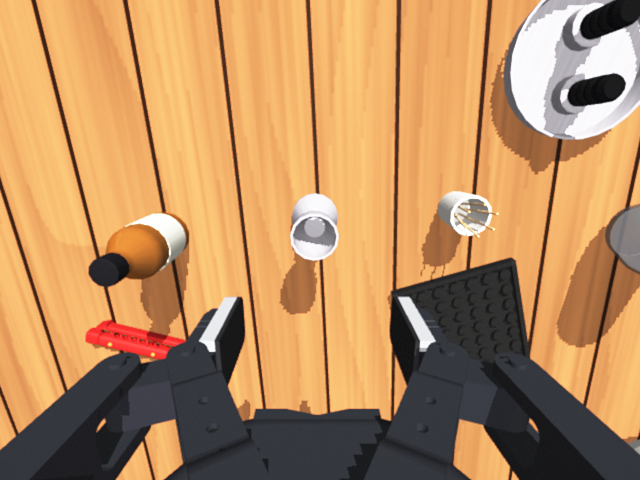

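Both stoppers stand in the dish. The jigger's top rim centre is at (314,235), so I'll shift about (-3, +3) mm.

Request:
{"op": "servo_tool", "data": {
  "motion": [
    {"delta_pos": [-0.003, 0.003, -0.02], "spin": 0, "jaw": 0.065},
    {"delta_pos": [0, 0, -0.04], "spin": 0, "jaw": 0.065},
    {"delta_pos": [0, 0, -0.04], "spin": 0, "jaw": 0.065},
    {"delta_pos": [0, 0, -0.035], "spin": 0, "jaw": 0.065},
    {"delta_pos": [0, 0, -0.015], "spin": 0, "jaw": 0.065},
    {"delta_pos": [0, 0, 0], "spin": 0, "jaw": 0.065},
    {"delta_pos": [0, 0, 0], "spin": 0, "jaw": 0.025},
    {"delta_pos": [0, 0, 0], "spin": 0, "jaw": 0.025},
    {"delta_pos": [0, 0, 0], "spin": 0, "jaw": 0.025},
    {"delta_pos": [0, 0, 0], "spin": 0, "jaw": 0.025},
    {"delta_pos": [0, 0, 0], "spin": 0, "jaw": 0.025}
  ]
}}

```text
clock: 29.68
eef_pos: [0.4146, -0.1372, 0.0568]
eef_rot: [-6.9, 89.8, -9.8]
ft_force: [1.2, 1.0, 6.5]
opening: 0.0351
```

Request:
{"op": "servo_tool", "data": {
  "motion": [
    {"delta_pos": [0, 0, 0.02], "spin": 0, "jaw": 0.025},
    {"delta_pos": [0, 0, 0.05], "spin": 0, "jaw": 0.025},
    {"delta_pos": [0, 0, 0.05], "spin": 0, "jaw": 0.025},
    {"delta_pos": [0.016, -0.014, 0], "spin": 0, "jaw": 0.025},
    {"delta_pos": [0.032, -0.028, 0], "spin": 0, "jaw": 0.025},
    {"delta_pos": [0.032, -0.028, 0], "spin": 0, "jaw": 0.025},
    {"delta_pos": [0.032, -0.028, 0], "spin": 0, "jaw": 0.025},
    {"delta_pos": [0.032, -0.028, 0], "spin": 0, "jaw": 0.025},
    {"delta_pos": [0.017, -0.016, 0], "spin": 0, "jaw": 0.025},
    {"delta_pos": [0, 0, 0], "spin": 0, "jaw": 0.025},
    {"delta_pos": [0, 0, 0], "spin": 0, "jaw": 0.025}
  ]
}}

```text
clock: 31.05
eef_pos: [0.573, -0.278, 0.1752]
eef_rot: [153.2, 89.8, 150.2]
ft_force: [0.2, 0.9, -1.7]
opening: 0.0351
```

Run:
```python
from h import *
im,c=snap("wrist","w9.png");s=bot.get_state();p=s['eef_pos'];print(p,s['opening'],px(c,(p[0],p[1],.01)))
np.save('c9.npy',np.array([c[0],c[1],np.tile(c[2],(3,1))]))
```

```text
[ 0.57310697 -0.27787828  0.17552153] 0.03543699757791979 [318.80739398 225.76566337]
```

View pics/w9.png

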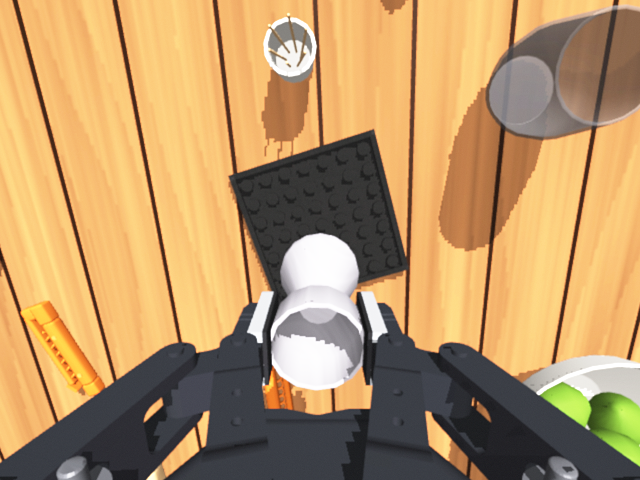

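The jigger is upright over the mat. The mat centre at (318,223) matches the tool projection at (319,226), so I'm lowering it.

Request:
{"op": "servo_tool", "data": {
  "motion": [
    {"delta_pos": [0, 0.002, -0.02], "spin": 0, "jaw": 0.025},
    {"delta_pos": [0, 0, -0.03], "spin": 0, "jaw": 0.025},
    {"delta_pos": [0, 0, -0.025], "spin": 0, "jaw": 0.025},
    {"delta_pos": [0, 0, -0.015], "spin": 0, "jaw": 0.025},
    {"delta_pos": [0, 0, -0.01], "spin": 0, "jaw": 0.025},
    {"delta_pos": [0, 0, -0.005], "spin": 0, "jaw": 0.025},
    {"delta_pos": [0, 0, -0.002], "spin": 0, "jaw": 0.025},
    {"delta_pos": [0, 0, -0.001], "spin": 0, "jaw": 0.025},
    {"delta_pos": [0, 0, 0], "spin": 0, "jaw": 0.025},
    {"delta_pos": [0, 0, 0], "spin": 0, "jaw": 0.025}
  ]
}}

```text
clock: 32.35
eef_pos: [0.5744, -0.2772, 0.0681]
eef_rot: [-20.5, 90.0, -23.4]
ft_force: [0.4, -0.1, -2.2]
opening: 0.035
```

Request:
{"op": "servo_tool", "data": {
  "motion": [
    {"delta_pos": [0, 0, -0.0015], "spin": 0, "jaw": 0.025},
    {"delta_pos": [0, 0, 0], "spin": 0, "jaw": 0.025},
    {"delta_pos": [0, 0, 0], "spin": 0, "jaw": 0.065},
    {"delta_pos": [0, 0, 0], "spin": 0, "jaw": 0.065},
    {"delta_pos": [0, 0, 0], "spin": 0, "jaw": 0.065},
    {"delta_pos": [0, 0, 0.02], "spin": 0, "jaw": 0.065},
    {"delta_pos": [0, 0, 0.05], "spin": 0, "jaw": 0.065},
    {"delta_pos": [0, 0, 0.05], "spin": 0, "jaw": 0.065},
    {"delta_pos": [0, 0, 0.05], "spin": 0, "jaw": 0.065},
    {"delta_pos": [-0.03, 0, 0.02], "spin": 0, "jaw": 0.065},
    {"delta_pos": [-0.03, 0, 0], "spin": 0, "jaw": 0.065},
    {"delta_pos": [-0.03, 0, 0], "spin": 0, "jaw": 0.065},
    {"delta_pos": [-0.03, 0, 0], "spin": 0, "jaw": 0.065},
    {"delta_pos": [0, 0, 0], "spin": 0, "jaw": 0.065},
    {"delta_pos": [0, 0, 0], "spin": 0, "jaw": 0.065}
  ]
}}

```text
clock: 34.22
eef_pos: [0.4553, -0.277, 0.2575]
eef_rot: [-16.0, 89.9, -18.9]
ft_force: [0.0, -0.5, -0.4]
opening: 0.0649
```

Run:
```python
from h import *
snap("scene","s1.png");snap("side","d1.png")
```

```text
(no output)
```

View pics/s1.png

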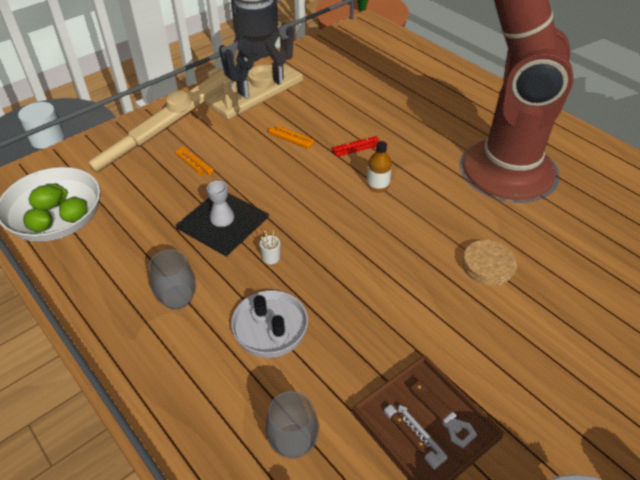

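View pics/d1.png

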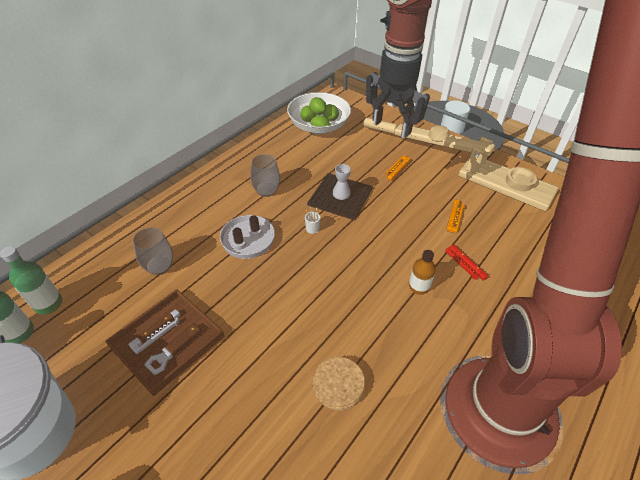

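Both views agree. The corkscrew and opener lie flat side by side in the tray, near scene (415,435) and (445,405). The stoppers stand in the dish at (260,305) and (278,327), and the jigger stands on the mat at (221,205). The glasses haven't moved.

```bash
python3 -c "
from workcell import bot
print(bot.sign_off())"
```

```text
the job is handed in; nothing more can be done
None
```

The job is done and handed in, at about 34 s on the clock against the 128 s limit.

I worked in the order asked:
- **Tray:** the corkscrew and then the bottle opener lie flat on the floor, side by side, about 57 mm apart.
- **Dish:** both bottle stoppers stand on their caps, about 53 mm apart.
- **Mat:** the jigger stands wide cup down at the centre.

My last scene and side pictures show every item upright or flat in its place. The glasses, the orange and red corkscrews and the other things on the trolley are where they were. The gripper was empty and clear of everything when I handed in. No check failed. The wrist force readings I saw stayed below about 7 N. I read them only at the end of each move, so I can't rule out brief peaks in between.

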